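Blank off the open push-in outlet of the air manifold

TASK

The compressed-air manifold for the glaze sprayer has one open push-in outlet. Take the matching plug, the bigger of the two in the wooden rack, and push it down into the open outlet past the sprung grip until it is fully home, with its flange flush on the collar, then let go. Leave the slim plug in the rack.

Things in the scene. Friction and masses are not known exactly. Their poses are not given: they have to be found in the camera images.
- big_plug_knob (a point): Bigger brass plug (70 g, round, upright): centre of its grip knob, 28 mm across, 40 mm tall; z up its axis. 20 mm lower begins a flange, 50 mm across, 5 mm thick, its underside 25 mm below this point; then a 20 mm stem with a groove and a tapered nose (8 mm tip), ending 73 mm below this point. It hangs by the flange in a hole of a fixed 60x160x55 mm wooden rack; lift it 50 mm to free it.
- slim_plug_knob (a point): The other brass plug, 90 mm from the bigger one in the same rack: same shape and heights but slimmer, knob 18 mm across, flange 35 mm, stem 13 mm. This point is the centre of its knob. Not for this outlet; it stays in the rack.
- outlet (a point): Open outlet: centre of its mouth, level with the top of its collar, 88 mm above the bench; z up. Collar 55 mm across, mouth 40 mm, narrowing within 10 mm to a 28 mm bore, 52 mm deep. A sprung grip sits 22 mm down: set in loosely, the plug stops with its flange 20 mm above the collar; a push of about 12 N snaps it past and it holds. Home, the flange lies on the collar, knob centre 25 mm above this point.
- manifold: Aluminium air manifold fixed to the bench, 46x180x36 mm bar along its y axis, a gauge on its front (-x); origin under its centre. It bears two upright fittings, 50 mm either side of the centre: the open outlet at -y; at +y one that already holds a brass plug, home, its knob 28 mm across and topping out 133 mm above the bench.
Mind the look-alikes: they are no part of the job. What is shaped like the part that bears big_plug_knob but green is not meant.

How it is judged (in metres and radians):
At the end, for the whole second after the job is handed in: The bigger plug is home in the open outlet: its flange lies within 6 mm of the collar (centre of the knob less than 31 mm above the mouth), its axis within 10 mm of the outlet's and within 10 degrees of upright; the slim plug is within 30 mm of where it stood (horizontal distance between big_plug_knob and outlet below 0.01 m and z of big_plug_knob in the frame of outlet between 0.015 and 0.031 m and angle between big_plug_knob's own z axis and vertical below 0.17 rad and distance of slim_plug_knob from where it was at the start of the episode below 0.03 m); the robot touches nothing.
It fails at once if the slim plug is taken out of the rack (distance of slim_plug_knob from where it was at the start of the episode above 0.04 m).
It also fails if it takes over 38 s, if anything falls off the work surface, if the arm or the gripper's body presses on something with over 40 N, if the wrist force passes 120 N, or if a joint passes its speed limit or range.

ROBOT

A 6-joint arm with a two-finger parallel gripper is mounted at the origin on a cart in front of the work surface, level with it; the furniture and walls round the work are solid. World frame = base frame: x ahead of the robot, y to its left, z up, the work surface at z = 0. Lengths are in mm, angles in rad, forces in N, time in s.
With the tool pointing down it reaches from about 275 to 875 mm from the base axis. Payload 12.5 kg.
Tool frame: the origin (TCP) lies between the finger pads; the fingertips stand nose_length ahead of it and the grasp point (between the pads) lies 5 mm behind it (nose_length is the distance from the TCP to the fingertips, in mm); z points along the fingers, y is the line along which they close (so a half turn about z gives the same grasp; the last joint's range is limited). The gripper opens to 85 mm and grips with 20 to 120 N. Pads are 22 mm wide; open, the fingers measure 114 mm over their backs; the gripper's body (76 mm by 85 mm) begins 54 mm behind the grasp point. The pads swing forward as they close: fully open they stand 13 mm farther back than shut.
Start: joints at [1.197, 0.351, 1.652, -0, 1.139, -0.085], TCP at [156.61, 527.217, 245.29] pointing down, gripper open.
Joint ranges: [-2.75, 2.75], [-0.79, 2.1], [0.01, 2.65], [-1.57, 4.71], [0.07, 3.14], [-2.87, 2.87]. Speed limits (rad/s): [2.22, 2.22, 2.79, 3.14, 3.14, 3.14].

INTERFACE

Orientations are given as a unit quaternion [w, x, y, z].
In Python, from station import observe, camera, camera_model, sign_off, nose_length gives the robot as it stands.
- The arm moves only by the tool carry_out, never from a script. Its argument "targets" is a list of rows, each a list of 3 entries, a list of its own where there are three numbers: the shift along the tool's x, y, z in m, then the turn, a rotation vector about the tool's x, y, z in rad, then the opening, from 0 (shut) to 1 (fully open). In form: [[[x, y, z], [rx, ry, rz], hand], ...]. A call has 1 to 12 rows; each row shifts and turns the commanded pose from where the row before left it, along the tool's axes as they then stand; what a row does not reach is not made up. A row lasts 1/12 s, in which the tool goes at most 41.7 mm and 7.16 degrees, less where a joint would pass 70% of its speed; a pose out of reach is approached as far as the arm can. A call is refused whole if a number of a shift passes 0.0417 or a number of a turn 0.125, either way. A call with a gripper value outside its range is refused whole. The fingers move at their own pace and stop on an object; "squeeze" is the grip in N (left out, the last holds). Time passes only in rows, so rows that do not move let the fingers close. It gives the time, the measured TCP pose, the force, the opening and the grip force at its end, in the units of the state.
- observe(): the state, without advancing time (a new reading comes with each control period).
- camera(name): name is "side" or "top" or "wrist"; returns (picture, depth): 400x640x3 uint8, red, green, blue; 400x640 float32, mm along the optical axis (not along the pixel's ray), 0 where there is no reading.
- camera_model(name): a dict with "fx", "fy", "cx", "cy" (pixels), "xyz" and "attitude" of the camera in the world; the wrist camera has in their place "mount" (4x4, takes a point from camera to tool coordinates, whose origin is the TCP and whose axes are the flange's). Camera axes: x right, y up, looking along -z (the intrinsics and any distortion apply to the point x, -y, -z); pixel columns grow to the right and rows downward; lengths in mm; the calibration is good to about 2 mm. A picture is of the moment at which its call begins: read the wrist's pose just before it. camera_model takes no time and is no camera call.
- sign_off(): hands the job in; it is judged then, once.
The state is a dict: "clock": time; "joint_pos": joint angles; "joint_velocities": joint speeds; "joint_torque": joint torques, N m; "eef_pos": TCP position; "ee_rot": TCP orientation; "force": force on the tool from outside, world axes, zero at the start; "wrist_torque": the same for the moment, N m; "opening": finger opening in mm; "gripper_force": force on a finger pad.
Only numpy, scipy, OpenCV 4.12 (cv2) and the standard library are available. Lean on these libraries where they do the work, as an engineer would, in place of code of your own. Each camera call takes 0.05 s, during which the arm holds its last target. There are 200 camera calls.

## Working session

There is one attempt and no reset: what is moved stays moved. The work goes in short steps, Python scripts to look and compute and a tool call to move; the robot and the scene stay as the last step left them, time stands still between calls to the robot, and variables do not carry over. Pictures are saved under pics/ and viewed, at most 10 in all, crops included, and the job is handed in when it is done.

Besides the shell and the picture viewer there is one more tool, called after "Emit:" as name([rows], argument=value, ...), one row to a line, values as JSON. carry_out: Moves the arm, as the interface text tells. Its arguments: {"type":"object","properties":{"targets":{"type":"array"},"squeeze":{"type":"number"}},"required":["targets"]}

```bash
mkdir -p pics
python3 - <<'E'
from station import *
import cv2,numpy as np
print(observe(),nose_length if not callable(nose_length) else nose_length())
for n in ("side","top","wrist"):
    p,d=camera(n); cv2.imwrite(f"pics/{n}0.png",p[:,:,::-1]); np.save(f"{n}_d.npy",d); np.save(f"{n}_p.npy",p)
    print(n,camera_model(n))
E
```

```text
{'clock': 0.0, 'joint_pos': array([ 1.19743542e+00,  3.51261529e-01,  1.65238140e+00,  5.03653355e-06,
        1.13911435e+00, -8.45412229e-02]), 'joint_velocities': array([ 0.00150313,  0.00134558, -0.00041964,  0.00167886, -0.0009102 ,
        0.00100061]), 'joint_torque': array([ 1.05623953e-03, -5.06105733e+01, -2.91407973e+01, -1.29166203e-06,
        4.50860258e-03,  2.15694701e-05]), 'eef_pos': array([156.48578226, 526.95756085, 244.76078729]), 'ee_rot': array([-1.34386414e-04,  1.43909461e-01,  9.89590687e-01, -5.66598436e-04]), 'force': array([ 0.03981777,  0.12946206, -0.08624136]), 'wrist_torque': array([-0.02774693, -0.0237037 , -0.03974016]), 'gripper_force': 0.0, 'opening': 85.46241367814737} 14.0
side {'fx': 431.5729248542996, 'fy': 431.5729248542996, 'cx': 314.62087520324843, 'cy': 200.94505033653803, 'xyz': array([ 477.55439569, -579.61142391,  515.61025796]), 'attitude': array([ 0.8595825 ,  0.51082413,  0.00645376, -0.01161809])}
top {'fx': 468.2861612993912, 'fy': 468.2861612993912, 'cx': 312.60418133062916, 'cy': 195.5810233180246, 'xyz': array([336.33678607, 183.54562537, 944.58216075]), 'attitude': array([-0.70136773, -0.06365129,  0.0526498 ,  0.70799704])}
wrist {'fx': 326.121390552954, 'fy': 326.121390552954, 'cx': 318.48760493208675, 'cy': 202.83262560410563, 'mount': array([[-9.32163782e-04,  9.56043978e-01,  2.93221833e-01,
         7.45239249e+01],
       [ 9.99999536e-01,  8.19969015e-04,  5.05545270e-04,
         1.58555917e+00],
       [ 2.42890694e-04,  2.93222168e-01, -9.56044299e-01,
        -1.27836796e+02],
       [ 0.00000000e+00,  0.00000000e+00,  0.00000000e+00,
         1.00000000e+00]])}
```

View pics/top0.png

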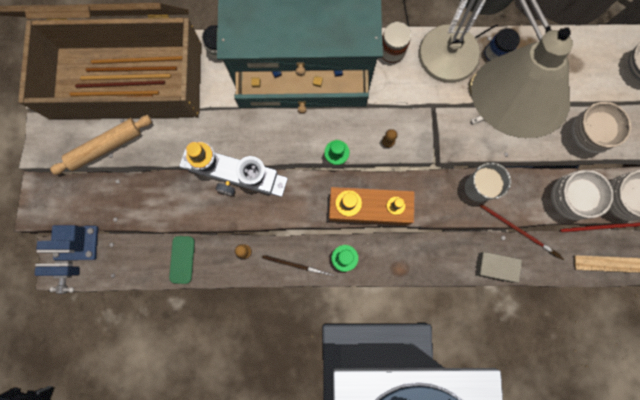

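View pics/side0.png

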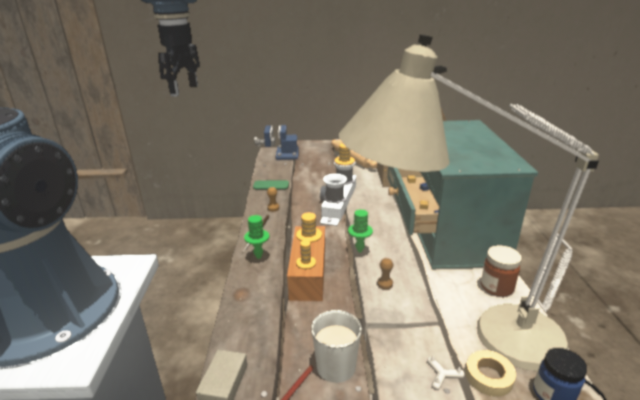

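The top view shows a yellow/brass big plug at about (348,203) and a slim one at (396,205) in the wooden rack. The open outlet is at (250,170), and the filled fitting is at (200,154). The green look-alikes are at (337,152) and (344,258). In the side view the big plug is at (308,225), the slim one at (306,252) and the outlet at (334,182).

Candidates for the big plug: brass in the rack (348,203), brass in the manifold (200,154), green (337,152) and green (344,258). The first fits, because it is brass, sits in the rack and is the bigger of the two there. I'll confirm it in a crop and measure.

```bash
cat > h.py <<'E'
import numpy as np,cv2
from scipy.spatial.transform import Rotation as R
from station import *
def q(a): return R.from_quat(np.r_[a[1:],a[0]]).as_matrix()
def pose(n,s=None):
    m=camera_model(n)
    if n=="wrist":
        T=q(s["ee_rot"]); M=m["mount"]; return m,T@M[:3,:3],T@M[:3,3]+s["eef_pos"]
    return m,q(m["attitude"]),np.array(m["xyz"])
def ray(n,u,v,s=None):
    m,A,c=pose(n,s); return c,A@np.array([(u-m["cx"])/m["fx"],-(v-m["cy"])/m["fy"],-1])
def onz(n,u,v,z,s=None):
    c,d=ray(n,u,v,s); return c+d*(z-c[2])/d[2]
def cloud(n,d,s=None):
    m,A,c=pose(n,s); v,u=np.mgrid[:400,:640]
    P=np.stack([(u-m["cx"])/m["fx"],-(v-m["cy"])/m["fy"],-np.ones(u.shape)],-1)*d[...,None]
    return P@A.T+c
def proj(n,P,s=None):
    m,A,c=pose(n,s); X=A.T@(np.array(P)-c); return m["cx"]-m["fx"]*X[0]/X[2],m["cy"]+m["fy"]*X[1]/X[2]
E
python3 - <<'E'
from h import *
p=np.load("top_p.npy");d=np.load("top_d.npy");C=cloud("top",d)
print("tcp in top",proj("top",observe()["eef_pos"]))
hsv=cv2.cvtColor(p,cv2.COLOR_RGB2HSV)
m=cv2.inRange(hsv,(20,150,120),(32,255,255)); 
n,l,st,ce=cv2.connectedComponentsWithStats(m)
for i in range(1,n):
    if st[i,4]>40:
        z=C[...,2][l==i]; print(st[i],ce[i].round(1),"z",np.percentile(z,[5,50,95]).round())
for name,(u,v) in dict(big=(348,200),slim=(396,204),outlet=(250,170),filled=(199,151),bench=(300,220)).items(): print(name,C[v,u].round())
k=C[...,2]
for name,(u,v),z0,z1 in [("big",(348,202),85,130),("slim",(396,204),85,130),("filled",(200,154),120,150),("collar",(250,170),80,96)]:
    w=np.zeros(k.shape,bool);w[v-22:v+22,u-22:u+22]=1;w&=(k>z0)&(k<z1);X=C[w]
    print(name,w.sum(),X.min(0).round(),X.max(0).round(),np.median(X,0).round(1))
cv2.imwrite("pics/crop.png",cv2.resize(p[130:280,170:430,::-1],None,fx=3,fy=3,interpolation=cv2.INTER_CUBIC))
E
```

```text
tcp in top (np.float64(80.06057571253947), np.float64(403.56049705776286))
[187 143  25  24 362] [198.3 153.5] z [ 92.  96. 135.]
[336 191  26  25 479] [348.7 202.6] z [ 58.  62. 102.]
[387 197  18  18 216] [395.8 205.1] z [ 58.  62. 101.]
big [468. 132.  99.]
slim [460.  45.  99.]
outlet [540. 321.  38.]
filled [555. 399. 131.]
bench [443. 223.   5.]
big 192 [455. 115.  85.] [481. 143. 104.] [467.8 129.7 100.2]
slim 90 [454.  32.  86.] [471.  48. 103.] [462.6  40.7  99.7]
filled 216 [545. 395. 121.] [572. 422. 138.] [557.1 407.9 133.2]
collar 421 [503. 289.  80.] [556. 340.  92.] [531.9 315.8  87.2]
```

View pics/crop.png

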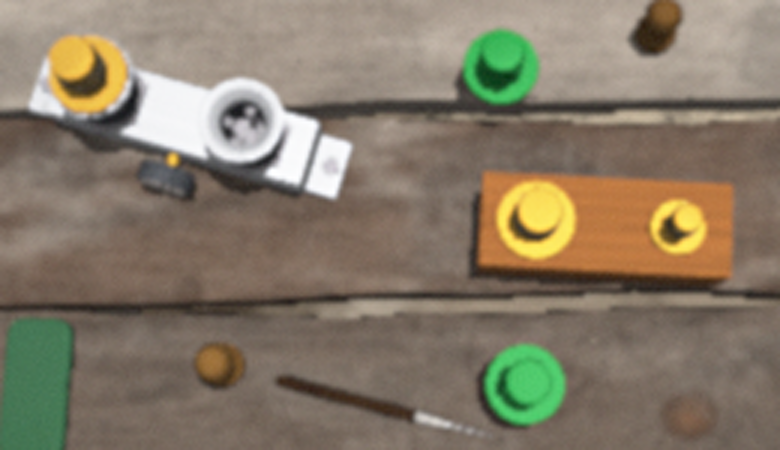

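Confirmed: the bigger brass plug is in the left hole of the rack, at crop (540,210) (top view 349,203). The slim one is at crop (680,220), and the open outlet is at crop (243,120). I'll move over the rack.

Emit:
carry_out([
  [[-0.03,-0.021,0],[0,0,0],1],
  [[-0.03,-0.021,0],[0,0,0],1],
  [[-0.03,-0.021,0],[0,0,0],1],
  [[-0.03,-0.021,0],[0,0,0],1],
  [[-0.03,-0.021,0],[0,0,0],1],
  [[-0.03,-0.021,0],[0,0,0],1],
  [[-0.03,-0.021,0],[0,0,0],1],
  [[-0.03,-0.021,0],[0,0,0],1],
  [[-0.03,-0.021,0],[0,0,0],1],
  [[-0.03,-0.021,0],[0,0,0],1],
  [[-0.03,-0.021,0],[0,0,0],1],
  [[-0.03,-0.021,0],[0,0,0],1],
])

```text
clock: 1.15
eef_pos: [430.7, 181.4, 245.3]
ee_rot: [-0.0, 0.144, 0.99, -0.0]
force: [0.4, 0.9, 1.2]
opening: 85.4
gripper_force: 0.0
```

Emit:
carry_out([
  [[-0.026,-0.02,0.015],[0,0,0],0.7],
  [[-0.026,-0.02,0.015],[0,0,0],0.7],
  [[0,0,0],[0,0,0],0.7],
  [[0,0,0],[0,0,0],0.7],
])

```text
clock: 1.48
eef_pos: [468.5, 128.8, 214.4]
ee_rot: [-0.001, 0.145, 0.989, -0.0]
force: [-0.3, 0.7, -0.3]
opening: 59.8
gripper_force: 0.0
```

Run:
```python
from h import *
s=observe();p,d=camera("wrist");print(s["eef_pos"],q(s["ee_rot"]).round(3),s["opening"],s["force"])
cv2.imwrite("pics/w1.png",p[:,:,::-1])
C=cloud("wrist",d,s);np.save("w1.npy",C)
hsv=cv2.cvtColor(p,cv2.COLOR_RGB2HSV)
m=cv2.inRange(hsv,(20,150,100),(32,255,255))
for name,c0 in (("big",(468,130)),("slim",(462,41))):
  k=(np.hypot(C[...,0]-c0[0],C[...,1]-c0[1])<30)
  for a,b in ((90,110),(97,104),(55,66)):
    w=(k&(m>0)&(C[...,2]>a)&(C[...,2]<b)).astype(np.uint8); v,u=np.nonzero(w)
    if len(u)<10: continue
    X=C[w>0]; (cx,cy),r=cv2.minEnclosingCircle(X[:,:2].astype(np.float32)); print(name,a,b,len(u),np.median(X,0).round(1),round(cx,1),round(cy,1),round(r,1))
```

```text
[468.47131615 128.84709748 214.42633951] [[-0.958  0.287 -0.002]
 [ 0.287  0.958 -0.   ]
 [ 0.002 -0.001 -1.   ]] 59.83616318816743 [-0.27031327  0.6684621  -0.34727549]
```

View pics/w1.png

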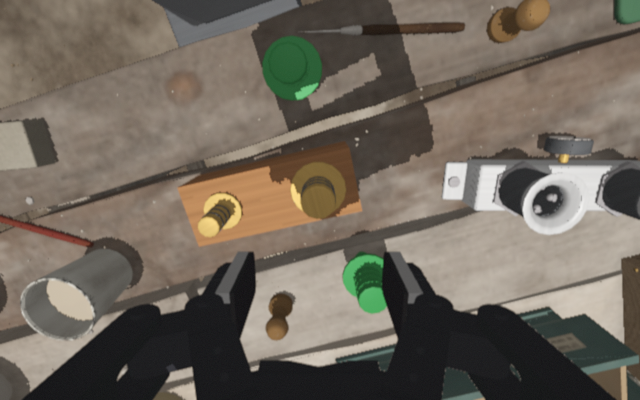

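The wrist view shows the shaded big plug with its flange at about (318,190) and knob at (319,198). The slim one is at (216,213), and the outlet is at (553,203). Now to refine both with depth.

Run:
```python
from h import *
C=np.load("w1.npy");p=cv2.imread("pics/w1.png");hsv=cv2.cvtColor(p,cv2.COLOR_BGR2HSV)
def circ(X):
    A=np.c_[2*X[:,:2],np.ones(len(X))];s=np.linalg.lstsq(A,(X[:,:2]**2).sum(1),rcond=None)[0];return s[:2].round(1),np.sqrt(s[2]+s[0]**2+s[1]**2).round(1)
for name,c0,bands in (("big",(468,130),((94,110),(56,68))),("slim",(462,41),((94,110),(56,68))),("outlet",(530,315),((84,94),)),("filled",(556,408),((125,140),))):
  for a,b in bands:
    k=(np.hypot(C[...,0]-c0[0],C[...,1]-c0[1])<38)&(C[...,2]>a)&(C[...,2]<b)
    if name in("big","slim"): k&=(hsv[...,0]>19)&(hsv[...,0]<34)&(hsv[...,1]>90)
    if k.sum()<10: print(name,a,b,k.sum());continue
    X=C[k].astype(np.float32); h=cv2.convexHull(np.ascontiguousarray(X[:,:2]))[:,0]
    v,u=np.nonzero(k); print(name,a,b,k.sum(),np.median(X,0).round(1),"bbox",X.min(0).round(),X.max(0).round(),"hullcircle",circ(h),"px",u.min(),u.max(),v.min(),v.max())
```

```text
big 94 110 614 [466.9 130.3  99.1] bbox [454. 116.  94.] [480. 143. 101.] hullcircle (array([467.5, 129.9]), np.float64(13.2)) px 300 335 185 217
big 56 68 843 [457.8 131.6  59.2] bbox [444. 105.  57.] [491. 154.  64.] hullcircle (array([468.1, 129.3]), np.float64(24.1)) px 291 344 163 210
slim 94 110 359 [461.7  41.   99.1] bbox [454.  32.  94.] [471.  49. 101.] hullcircle (array([462.2,  40.4]), np.float64(8.5)) px 198 220 215 236
slim 56 68 558 [456.5  46.   59.3] bbox [445.  24.  57.] [479.  57.  66.] hullcircle (array([462.1,  40.3]), np.float64(16.9)) px 204 241 193 228
outlet 84 94 1722 [530.  318.2  86.8] bbox [502. 288.  84.] [556. 341.  89.] hullcircle (array([528.8, 314.6]), np.float64(26.8)) px 522 588 172 233
filled 125 140 0
```

Emit:
carry_out([
  [[0.001,0.0005,0.03],[0,0,0],0.7],
  [[0,0,0.03],[0,0,0],0.7],
  [[0,0,0.03],[0,0,0],0.7],
  [[0,0,0.025],[0,0,0],0.7],
  [[0,0,0.016],[0,0,0],0.7],
  [[0,0,0],[0,0,0],0.7],
  [[0,0,0],[0,0,0],0.7],
])

```text
clock: 2.12
eef_pos: [467.2, 131.6, 84.7]
ee_rot: [-0.0, 0.143, 0.99, -0.0]
force: [-0.3, -0.2, 0.1]
opening: 59.6
gripper_force: 0.0
```

Emit:
carry_out([
  [[0,0,0],[0,0,0],0.2],
  [[0,0,0],[0,0,0],0],
  [[0,0,0],[0,0,0],0],
  [[0,0,0],[0,0,0],0],
  [[0,0,0],[0,0,0],0],
  [[0,0,0],[0,0,0],0],
  [[0,0,0],[0,0,0],0],
  [[0,0,0],[0,0,0],0],
], squeeze=70)

```text
clock: 2.78
eef_pos: [468.1, 130.8, 85.8]
ee_rot: [0.001, 0.144, 0.99, 0.0]
force: [-3.4, -2.4, 11.1]
opening: 26.0
gripper_force: 68.2
```

Emit:
carry_out([
  [[0,0,-0.01],[0,0,0],0],
  [[0,0,-0.02],[0,0,0],0],
  [[0,0,-0.025],[0,0,0],0],
  [[0,0,-0.03],[0,0,0],0],
  [[0,0,-0.03],[0,0,0],0],
  [[0,0,-0.02],[0,0,0],0],
  [[0,0,-0.005],[0,0,0],0],
  [[0,0,0],[0,0,0],0],
  [[0,0,0],[0,0,0],0],
])

```text
clock: 3.53
eef_pos: [467.2, 130.7, 224.0]
ee_rot: [-0.0, 0.144, 0.99, -0.0]
force: [-0.7, 0.8, -1.3]
opening: 26.0
gripper_force: 68.8
```

Run:
```python
from h import *
s=observe();p,d=camera("wrist");print(s["eef_pos"],s["opening"],s["force"])
a,_=camera("side")
C=cloud("wrist",d,s);np.save("w2.npy",C)
u,v=map(int,proj("side",s["eef_pos"]));print(u,v)
c=cv2.resize(a[max(v-75,0):v+105,u-90:u+90],(400,400))
cv2.imwrite("pics/w2.png",np.hstack([cv2.resize(p[:,120:520],(400,400)),c])[:,:,::-1])
```

```text
[467.18355891 130.68390238 223.97561333] 25.959681677886746 [-0.73768632  0.75118384 -1.3148549 ]
307 153
```

View pics/w2.png

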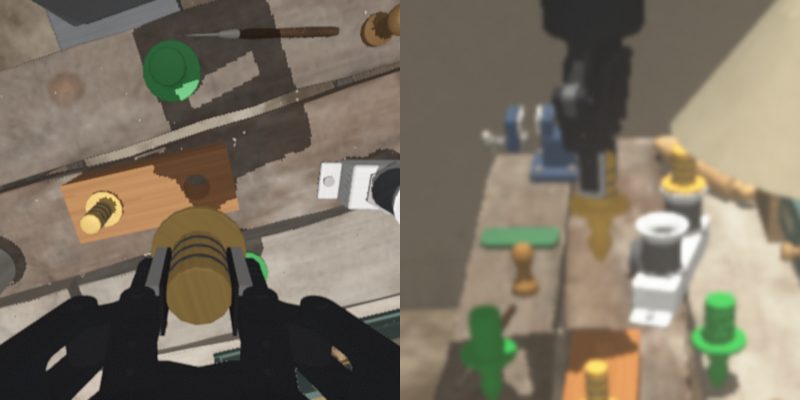

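The plug is held upright (left crop, flange at about (200,235); right crop, plug at about (600,210)). The slim plug is still in the rack. Now I'll measure the plug's offset in the hand.

Run:
```python
from h import *
s=observe();p,d=camera("wrist");C=cloud("wrist",d,s);hsv=cv2.cvtColor(p,cv2.COLOR_RGB2HSV)
t=s["eef_pos"];print(t)
def circ(X):
    A=np.c_[2*X[:,:2],np.ones(len(X))];r=np.linalg.lstsq(A,(X[:,:2]**2).sum(1),rcond=None)[0];return r[:2].round(1),np.sqrt(r[2]+r[0]**2+r[1]**2).round(1)
k=(np.hypot(C[...,0]-t[0],C[...,1]-t[1])<32)&(hsv[...,0]>18)&(hsv[...,0]<34)&(hsv[...,1]>90)
z=C[...,2]-t[2];print(np.histogram(z[k],bins=np.arange(-40,30,4)))
for a,b in ((10,22),(-31,-21)):
    X=C[k&(z>a)&(z<b)].astype(np.float32)
    if len(X)>20: h=cv2.convexHull(np.ascontiguousarray(X[:,:2]))[:,0];print(np.median(X,0)-t,X.min(0)-t,X.max(0)-t,circ(h))
```

```text
[466.92817695 130.63106843 223.12230255]
(array([   0,    0,   42, 2270,  130,   45,  118,  130,   70,  209,   65,
        201,  337, 2996,    0,    0,    0]), array([-40, -36, -32, -28, -24, -20, -16, -12,  -8,  -4,   0,   4,   8,
        12,  16,  20,  24,  28]))
[-1.12501532  1.87471466 13.32700776] [-13.79255683 -12.37438508  10.0172696 ] [14.18461602 15.01822357 15.70348786] (array([467.2, 132.2]), np.float64(13.8))
[-13.33967597   6.85695342 -26.54336883] [-24.43931586 -23.03138276 -30.17657806] [  9.31626886  26.00972442 -21.01182891] (array([467., 132.]), np.float64(24.5))
```

Emit:
carry_out([
  [[-0.001,0.02,0],[0,0,0],0],
  [[-0.001,0.03,0],[0,0,0],0],
  [[-0.001,0.035,0],[0,0,0],0],
  [[-0.001,0.035,0],[0,0,0],0],
  [[-0.001,0.03,0],[0,0,0],0],
  [[-0.001,0.025,0],[0,0,0],0],
  [[-0.001,0.018,0],[0,0,0],0],
  [[0,0,0],[0,0,0],0],
  [[0,0,0],[0,0,0],0],
])

```text
clock: 4.43
eef_pos: [528.8, 314.0, 222.8]
ee_rot: [-0.001, 0.143, 0.99, -0.001]
force: [0.3, -0.4, -0.6]
opening: 25.9
gripper_force: 69.0
```

Run:
```python
from h import *
s=observe();p,d=camera("wrist");C=cloud("wrist",d,s);hsv=cv2.cvtColor(p,cv2.COLOR_RGB2HSV)
t=s["eef_pos"];print(t,s["force"])
def circ(X):
    A=np.c_[2*X[:,:2],np.ones(len(X))];r=np.linalg.lstsq(A,(X[:,:2]**2).sum(1),rcond=None)[0];return r[:2].round(1),np.sqrt(r[2]+r[0]**2+r[1]**2).round(1)
br=(hsv[...,0]>18)&(hsv[...,0]<34)&(hsv[...,1]>90)
z=C[...,2];near=np.hypot(C[...,0]-t[0],C[...,1]-t[1])<34
for n,k in (("flange",near&br&(z-t[2]>-31)&(z-t[2]<-21)),("collar",near&(z>84)&(z<91))):
    X=C[k].astype(np.float32);print(n,len(X))
    if len(X)>20: h=cv2.convexHull(np.ascontiguousarray(X[:,:2]))[:,0];print(X.min(0),X.max(0),circ(h))
a,_=camera("side");b,dt=camera("top")
K=cloud("top",dt);k=(np.hypot(K[...,0]-529,K[...,1]-315)<34)&(K[...,2]>84)&(K[...,2]<92);print("top collar now",k.sum())
u,v=map(int,proj("side",[529,315,120]))
cv2.imwrite("pics/w3.png",np.hstack([cv2.resize(p[:,120:520],(400,400)),cv2.resize(a[v-50:v+50,u-50:u+50],(400,400))])[:,:,::-1])
```

```text
[528.79864523 314.00963346 222.77862919] [ 0.29451742 -0.43343852 -0.61565209]
flange 2415
[504.34494 291.56213 192.67792] [537.6638  339.63812 201.7726 ] (array([528.5, 315.5]), np.float64(24.2))
collar 1136
[502.1175  288.6217   84.00112] [549.0904   341.27563   89.443436] (array([528.7, 315. ]), np.float64(26.3))
top collar now 0
```

View pics/w3.png

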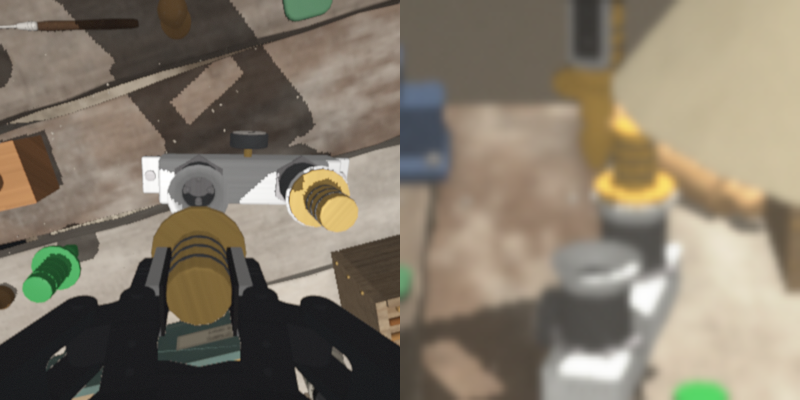

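The plug hangs directly over the outlet: flange centre (528.5,315.5), collar centre (528.7,315.0). The left crop shows the outlet at (195,185) with the plug axis in line. Lowering into the funnel.

Emit:
carry_out([
  [[0,0,0.02],[0,0,0],0],
  [[0,0,0.025],[0,0,0],0],
  [[0,0,0.015],[0,0,0],0],
  [[0,0,0.01],[0,0,0],0],
  [[0,0,0.008],[0,0,0],0],
  [[0,0,0],[0,0,0],0],
  [[0,0,0],[0,0,0],0],
])

```text
clock: 5.17
eef_pos: [529.5, 313.6, 146.8]
ee_rot: [0.0, 0.144, 0.99, 0.0]
force: [0.5, 0.6, -1.1]
opening: 26.5
gripper_force: 69.0
```

Emit:
carry_out([
  [[0,0,0.005],[0,0,0],0],
  [[0,0,0.005],[0,0,0],0],
  [[0,0,0.005],[0,0,0],0],
  [[0,0,0.003],[0,0,0],0],
  [[0,0,0],[0,0,0],0],
  [[0,0,0],[0,0,0],0],
])

```text
clock: 5.67
eef_pos: [529.5, 313.5, 128.3]
ee_rot: [0.0, 0.144, 0.99, -0.0]
force: [2.1, -1.9, -2.2]
opening: 26.2
gripper_force: 69.0
```

Emit:
carry_out([
  [[0,0,0.004],[0,0,0],0],
  [[0,0,0.003],[0,0,0],0],
  [[0,0,0.002],[0,0,0],0],
  [[0,0,0],[0,0,0],0],
  [[0,0,0],[0,0,0],0],
])

```text
clock: 6.08
eef_pos: [528.8, 313.8, 119.0]
ee_rot: [-0.001, 0.144, 0.99, -0.0]
force: [-1.0, 0.2, 1.2]
opening: 26.4
gripper_force: 69.4
```

```bash
cat > chk.py <<'E'
from h import *
s=observe();p,d=camera("wrist");C=cloud("wrist",d,s);hsv=cv2.cvtColor(p,cv2.COLOR_RGB2HSV)
t=s["eef_pos"];print(t,s["force"],s["opening"])
br=(hsv[...,0]>18)&(hsv[...,0]<34)&(hsv[...,1]>90)
X=C[br&(np.hypot(C[...,0]-529,C[...,1]-315)<30)];h,e=np.histogram(X[:,2],bins=np.arange(80,160,3));print(dict(zip(e.tolist(),h.tolist())))
K=X[X[:,2]>X[:,2].max()-8];print("top",np.median(K,0),K.min(0),K.max(0))
cv2.imwrite("pics/chk.png",p[:,:,::-1])
E
python3 chk.py
```

```text
[528.80275698 313.77605867 118.98018045] [-0.99483303  0.15735857  1.21632421] 26.40701009644431
{80: 0, 83: 0, 86: 0, 89: 561, 92: 1756, 95: 107, 98: 63, 101: 24, 104: 113, 107: 119, 110: 26, 113: 111, 116: 157, 119: 59, 122: 76, 125: 201, 128: 268, 131: 2999, 134: 2, 137: 0, 140: 0, 143: 0, 146: 0, 149: 0, 152: 0, 155: 0}
top [527.17584901 315.79053962 132.23071923] [515.26668172 300.07433167 126.25551761] [542.59632051 328.87132873 134.24327921]
```

Flange top is at about 92–93 mm, so the plug is practically home. A slight extra push to seat it.

Emit:
carry_out([
  [[0,0,0.0015],[0,0,0],0],
  [[0,0,0.001],[0,0,0],0],
  [[0,0,0],[0,0,0],0],
  [[0,0,0],[0,0,0],0],
])

```text
clock: 6.47
eef_pos: [528.8, 313.8, 118.8]
ee_rot: [-0.0, 0.144, 0.99, -0.0]
force: [-12.3, -6.1, 24.0]
opening: 26.4
gripper_force: 72.4
```

Contact is firm at 24 N with no further travel, so it is seated. I'll ease off, release and retreat.

Emit:
carry_out([
  [[0,0,-0.002],[0,0,0],0],
  [[0,0,0],[0,0,0],0.5],
  [[0,0,0],[0,0,0],0.6],
  [[0,0,0],[0,0,0],0.6],
  [[0,0,0],[0,0,0],0.6],
  [[0,0,0],[0,0,0],0.6],
  [[0,0,-0.01],[0,0,0],0.6],
  [[0,0,-0.03],[0,0,0],0.6],
  [[0,0,-0.03],[0,0,0],0.6],
  [[0,0,-0.03],[0,0,0],0.6],
  [[0,0,0],[0,0,0],0.6],
  [[0,0,0],[0,0,0],0.6],
])

```text
clock: 7.47
eef_pos: [529.9, 314.1, 221.0]
ee_rot: [0.002, 0.144, 0.99, 0.001]
force: [-0.3, 1.0, -0.8]
opening: 51.1
gripper_force: 0.0
```

```bash
python3 chk.py
```

```text
[529.89151692 314.05986164 221.03530734] [-0.26183791  0.98007545 -0.82296475] 51.06360471050193
{80: 0, 83: 0, 86: 0, 89: 483, 92: 782, 95: 25, 98: 4, 101: 29, 104: 20, 107: 7, 110: 12, 113: 20, 116: 16, 119: 14, 122: 32, 125: 33, 128: 106, 131: 1021, 134: 5, 137: 0, 140: 0, 143: 0, 146: 0, 149: 0, 152: 0, 155: 0}
top [523.69782306 328.87077008 278.91543443] [522.90232463 327.38223704 278.15241158] [524.66710981 330.56473614 280.38558054]
```

View pics/chk.png

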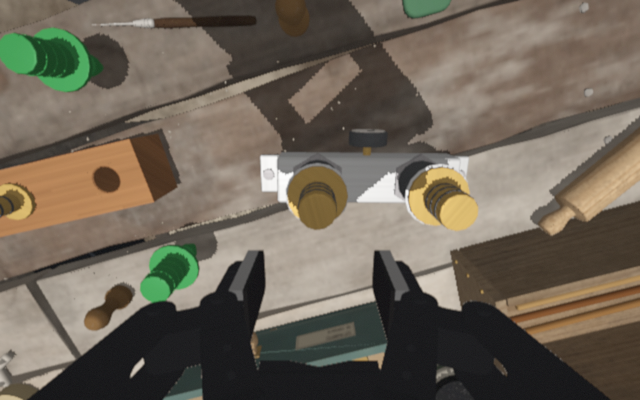

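The plug stands home in the outlet at (317,195), level with its neighbour at (440,197). The slim one is still in the rack at (12,203), and the gripper is clear.

```bash
python3 -c "
from station import *
print(sign_off())"
```

```text
the job is handed in; nothing more can be done
None
```

The bigger brass plug is fully home in the open outlet, with its flange on the collar, the gripper clear and the slim plug still in the rack; I handed the job in at about 7.5 s, and no verdict came back.

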